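# Feed one gold blank to the press queue

### The arm

A 6-joint arm with a two-finger parallel gripper is mounted at the origin on the work surface. World frame = base frame: x ahead of the robot, y to its left, z up, the work surface at z = 0. Lengths are in m, angles in rad, forces in N, time in s.
With the tool pointing down it reaches from about 0.275 to 1 m from the base axis. Payload 8.4 kg.
Tool frame: the origin (TCP) lies on the centre line of the jaws, within the pads' length; the fingertips stand 17 mm ahead of it and the grasp point (between the pads) lies 2 mm behind it (bot.tcp_to_tips is the z of the fingertips in the tool frame, in m); z points along the fingers, y is the line along which they close (so a half turn about z gives the same grasp; the last joint's range is limited). The gripper opens to 85 mm and grips with 20 to 120 N. Pads are 22 mm wide; open, the fingers measure 114 mm over their backs; the gripper's body (76 mm by 85 mm) begins 54 mm behind the grasp point. The pads swing forward as they close: fully open they stand 13 mm farther back than shut.
Start: joints at [1.233, 0.353, 1.633, -0, 1.155, -0.002], TCP at [0.206, 0.59, 0.209] pointing down, gripper open.
Joint ranges: [-2.63, 2.63], [-0.92, 2.1], [0.06, 2.66], [-1.3, 4.44], [0, 2.69], [-3.02, 3.02]. Speed limits (rad/s): [2.22, 2.22, 2.79, 3.14, 3.14, 3.14].

### API

Orientations are given as a unit quaternion [x, y, z, w].
In Python, from workcell import bot, hand, kinematics, get_obs, vision, hand_in gives the robot as it stands. The module is installed in compiled form; this text tells all that it offers. Calls block until the motion is done:
- bot.reach(position, orientation): joint-space move of the TCP to a pose.
- bot.servo_line(position, ori=None, velocity=0.15): straight line of the TCP; ori=None keeps the orientation; velocity is the mean speed in m/s.
- bot.goto_joints(angles): joint-space move.
- hand.move_gripper(opening, strength=None): finger opening in m; strength is the grip in N (None keeps the last); returns when the fingers have stopped.
- bot.dwell(seconds).
- kinematics.solve_ik(position, orientation): joint angles nearest the present ones, or None.
- get_obs(): the state.
- vision.read_camera(name): name is "scene" or "top"; returns a dict with "frame" (384x512x3 uint8, red, green, blue), "intrinsics" (3x3 intrinsics, pixels), "view" (4x4, takes a point from world to camera coordinates). Camera axes: x right, y down, z forward; pixel columns grow to the right and rows downward; lengths in m; the calibration is good to about 2 mm. A picture is of the moment at which its call begins. There is no depth.
A pose or a line that the arm cannot do raises bot.IKError and nothing moves.
- hand_in(): hands the job in; it is judged then, once.
The state is a dict: "time_s": time; "joint_pos": joint angles; "joint_vel": joint speeds; "joint_efforts": joint torques, N m; "position": TCP position; "orientation": TCP orientation; "wrist_force": force on the tool from outside, world axes, zero at the start; "ft_torque": the same for the moment, N m; "gripper_width": finger opening in m; "grip_force": force on a finger pad.
Only numpy, scipy, OpenCV 4.12 (cv2) and the standard library are available. Lean on these libraries where they do the work, as an engineer would, in place of code of your own. Each camera call takes 0.05 s, during which the arm holds its last target. There are 200 camera calls.

### The job

Press the feeder's red plunger all the way down once, so that a single gold-coloured blank comes out of the magazine, and let the plunger come back up. Then push that blank along the table with your fingertips until the whole of it lies flat inside the green tape square. Do not pinch, lift or carry the blank; leave the other blanks in the magazine and everything else on the table where it is.

Things in the scene. Friction and masses are not known exactly. Their poses are not given: they have to be found in the camera images.
- feeder: Blue feeder fixed to the table. Origin on the table under the magazine's centre; +x points out of the outlet, z up. Magazine: tower 50 x 52 mm about the origin, 42 mm high, open on top, holding three stacked blanks; 16 mm high outlet in its +x face, 25 mm from the origin. Behind it a housing, x -125 to -40 mm, y +/-34 mm, 85 mm high, with 10 mm high feet out to y +/-46 mm.
- plunger_top (a point): Centre of the flat top of the red plunger knob (42 mm across, vertical), 145 mm above the table when up, at feeder x -85 mm, y 0. It moves with the plunger.
- plunger (a joint): Plunger travel: 0 up, 0.032 m fully down (hard stop). Spring return, about 3 N at the top and 7 N at the bottom, plus some 1 to 4 N while its hidden pusher (1.9 times the travel) shoves out the lowest blank. Only a full press (over 27 mm) counts; when the plunger rises the next blank drops, and each full press ejects one more.
- outlet (a point): Fixed point on the table where the centre of a pushed-out blank comes to lie after a full press (a few mm scatter): feeder x +60 mm, y 0. Axes as the feeder.
- blank_low: The lowest gold-coloured aluminium blank of the stack, the one that comes out: solid flat disc 40 mm across, 12 mm thick, about 0.04 kg, sliding freely on the table. Origin at the centre of its underside (0 above the table, already at the start). In the magazine its centre is at the feeder's origin.
- blank_mid: The second blank, same size; starts 12 mm up in the stack, drops to the table inside the magazine after the press, and must stay in there. Origin at the centre of its underside.
- blank_top: The third blank, same size; starts 24 mm up in the stack and must stay in the magazine. Origin at the centre of its underside.
- green_square: Square frame of green tape stuck flat on the table (no height): 76 mm inside, 96 mm outside. Origin at its centre, x and y along its sides. It is empty and lies to the left or right of the outlet, its centre 60 to 85 mm ahead of the feeder's origin and 130 to 160 mm aside; the yellow square is on the other side.
- yellow_square: The same frame in yellow tape, with the steel bush in it. Not the goal.
- bush: Bystander: steel bush 34 mm across, 25 mm high, standing in the yellow square. Origin under its centre.
- gauge: Bystander: pressure gauge lying face up, 68 mm across, 33 mm high, with a brass stem to its -x side. Origin under its centre.
- oil: Bystander: yellow oil bottle with red cap, 48 mm across, 115 mm high. Origin under its centre.
- nut: Bystander: dark hexagon nut, 36 mm across, 18 mm high, ahead of the outlet. Origin under its centre.
- key_bar: Bystander: steel bar of 90 x 14 x 14 mm lying along its x. Origin under its centre.
- wrench: Bystander: wrench lying flat along its x. Origin near its middle.
- drift: Bystander: dark steel pin standing upright, 22 mm across, 70 mm high. Origin under its centre.

How it is judged:
By the outcome, as a careful person would: the job done as asked, in the order asked, and still so for the second after the job is handed in, with the robot touching nothing.
It also fails if it takes over 48 s, if anything falls off the work surface, if the arm or the gripper's body presses on something with over 40 N, if the wrist force passes 120 N, or if a joint passes its speed limit or range.

## Working session

There is one attempt and no reset: what is moved stays moved. The work goes in short steps, each a Python script; the robot and the scene stay as the last script left them, time stands still between calls to the robot, and variables do not carry over. Pictures are saved under pics/ and viewed, at most 10 in all, crops included, and the job is handed in when it is done.

```bash
mkdir -p pics && python3 - <<'E'
from workcell import vision,get_obs
import cv2,numpy as np
for n in("scene","top"):
    c=vision.read_camera(n);cv2.imwrite(f"pics/{n}0.png",c["frame"][:,:,::-1]);np.savez(f"{n}0.npz",**c)
    V=c["view"];print(n,c["intrinsics"].tolist(),(-V[:3,:3].T@V[:3,3]).round(3),V[:3,:3].round(3).tolist())
o=get_obs();print(o["time_s"],o["orientation"])
E
```

```text
scene [[392.1166116646526, 0.0, 256.80863966100657], [0.0, 392.1166116646526, 187.39838339842498], [0.0, 0.0, 1.0]] [1.15  0.009 0.76 ] [[0.004, 1.0, -0.012], [0.744, -0.011, -0.668], [-0.668, -0.007, -0.744]]
top [[437.6627583866849, 0.0, 253.28726294044873], [0.0, 437.6627583866849, 187.0925311392885], [0.0, 0.0, 1.0]] [0.538 0.032 1.089] [[0.012, -1.0, -0.0], [-0.999, -0.012, -0.05], [0.05, 0.001, -0.999]]
0.1 [ 1.67110637e-01  9.85937971e-01 -5.88576905e-04 -8.26288105e-05]
```

View pics/scene0.png

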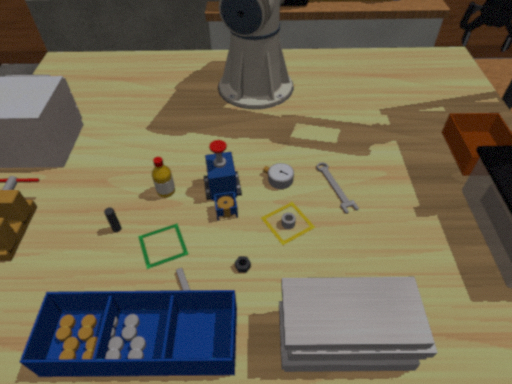

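View pics/top0.png

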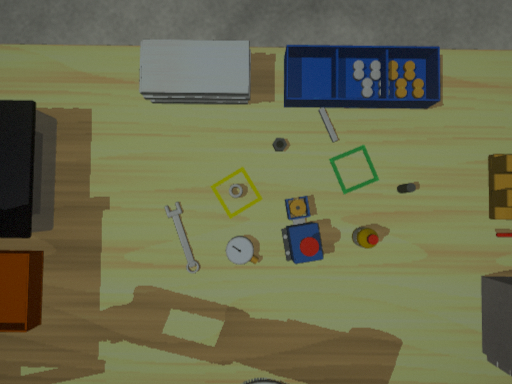

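The views agree. In the top picture the knob is at (310,246), the magazine at (297,207), the green square at (354,169) on the robot's −y side, the nut at (280,144), the bar at (329,125) and the drift at (405,188). The scene picture shows the knob at (218,146) and the magazine at (226,204).

```bash
cat > h.py <<'E'
import cv2,numpy as np
def ray(c,px,z):
    V=c["view"];R=V[:3,:3];o=-R.T@V[:3,3]
    d=R.T@np.linalg.inv(c["intrinsics"])@np.array([px[0],px[1],1.]);return (o+d*(z-o[2])/d[2])
def blobs(c,lo,hi,roi,minA=8):
    h=cv2.cvtColor(np.ascontiguousarray(c["frame"]),cv2.COLOR_RGB2HSV)
    m=cv2.inRange(h,np.array(lo),np.array(hi));k=np.zeros_like(m);x0,y0,x1,y1=roi;k[y0:y1,x0:x1]=m[y0:y1,x0:x1]
    cs,_=cv2.findContours(k,cv2.RETR_EXTERNAL,cv2.CHAIN_APPROX_NONE)
    return sorted([q for q in cs if cv2.contourArea(q)>=minA],key=cv2.contourArea,reverse=True)
def cen(q):
    m=cv2.moments(q);return (m["m10"]/m["m00"],m["m01"]/m["m00"])
E
python3 - <<'E'
from h import *
t=dict(np.load("top0.npz"));s=dict(np.load("scene0.npz"))
def show(n,c,lo,hi,roi,z,minA=8):
    for q in blobs(c,lo,hi,roi,minA)[:3]:
        print(n,np.round(cen(q),1),cv2.contourArea(q),ray(c,cen(q),z).round(4),np.round(cv2.minAreaRect(q),1).tolist() if 0 else cv2.boundingRect(q))
R=([0,150,60],[6,255,255]);R2=([172,150,60],[180,255,255])
show("knob top",t,*R,(290,225,330,270),.145);show("knob sc",s,*R,(205,135,235,156),.145)
G=([10,120,60],[24,255,255])
show("gold top",t,*G,(283,192,312,222),.036);show("gold sc",s,*G,(212,192,242,218),.036)
for n,c,roi in(("top",t,(325,140,385,200)),("sc",s,(130,218,195,272))):
    q=blobs(c,[45,80,40],[85,255,255],roi)[0]
    b=cv2.boxPoints(cv2.minAreaRect(q));P=np.array([ray(c,p,0) for p in b])
    a=cv2.approxPolyDP(q,5,True)[:,0];print("green",n,P.mean(0).round(4),np.array([ray(c,p,0)[:2] for p in a]).round(3).tolist())
B=([100,100,30],[130,255,255])
for q in blobs(t,*B,(275,190,330,270))[:4]:
    b=cv2.boxPoints(cv2.minAreaRect(q));print("blue",b.round(0).tolist(),np.array([ray(t,p,.042)[:2] for p in b]).round(3).tolist())
for n,p,z in(("nut",(280,144),.018),("bar1",(321,109),.014),("bar2",(336,140),.014),("oil",(373,239),.115),("bush",(236,190),.025),("drifttop",(411,187),.07),("drift",(400,188),0),("gauge",(239,250),.033)):print(n,ray(t,p,z).round(3))
f=np.hstack([t["frame"][90:280,220:420,::-1].repeat(3,0).repeat(3,1)]);cv2.imwrite("pics/crop0.png",f)
E
```

```text
knob top [309.  246.1] 243.0 [ 0.4598 -0.0876  0.145 ] (300, 237, 19, 19)
knob sc [217.5 146. ] 137.5 [ 0.4659 -0.0874  0.145 ] (210, 140, 16, 13)
gold top [297.1 207.1] 214.0 [ 0.5438 -0.0724  0.036 ] (289, 199, 17, 17)
gold sc [225.6 204.4] 182.5 [ 0.5528 -0.072   0.036 ] (218, 196, 16, 22)
green top [ 0.6407 -0.2165  0.    ] [[0.701, -0.242], [0.665, -0.155], [0.578, -0.192], [0.614, -0.277]]
green sc [ 0.6421 -0.2171 -0.    ] [[0.583, -0.19], [0.616, -0.278], [0.702, -0.241], [0.667, -0.157]]
blue [[286.0, 227.0], [317.0, 222.0], [323.0, 258.0], [292.0, 263.0]] [[0.496, -0.046], [0.509, -0.119], [0.423, -0.134], [0.41, -0.061]]
blue [[285.0, 200.0], [306.0, 196.0], [310.0, 216.0], [288.0, 219.0]] [[0.561, -0.042], [0.571, -0.094], [0.523, -0.102], [0.514, -0.05]]
nut [ 0.699 -0.031  0.018]
bar1 [ 0.788 -0.132  0.014]
bar2 [ 0.711 -0.169  0.014]
oil [ 0.475 -0.233  0.115]
bush [0.584 0.075 0.025]
drifttop [ 0.594 -0.334  0.07 ]
drift [ 0.595 -0.332  0.   ]
gauge [0.439 0.066 0.033]
```

View pics/crop0.png

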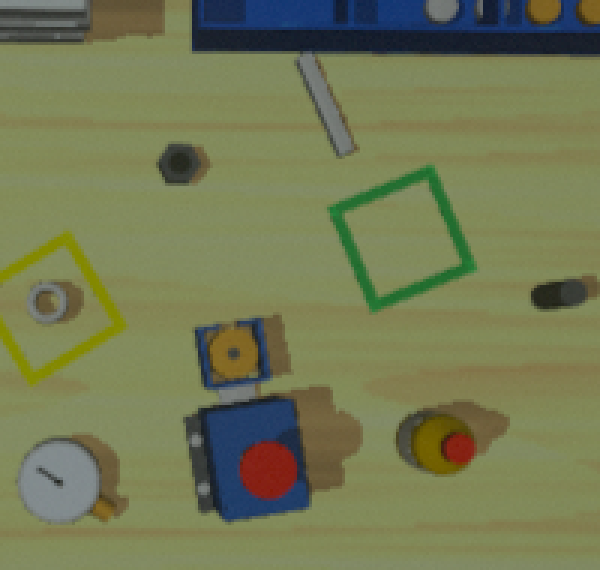

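```bash
cat >> h.py <<'E'
def quat(deg):  # tool down, tool y at angle deg
    p=np.radians((deg+90)/2);return [float(np.cos(p)),float(np.sin(p)),0.,0.]
E
python3 - <<'E'
from h import *
from workcell import bot,hand,get_obs,kinematics,vision
q=quat(14);print(bot.tcp_to_tips)
T=bot.tcp_to_tips;xy=[0.4605,-0.0875]
print(kinematics.solve_ik(xy+[.145+T+.03],q),kinematics.solve_ik([.596,-.02,.021],q))
hand.move_gripper(0.0)
bot.reach(xy+[.145+T+.03],q);o=get_obs();print(o["time_s"],o["position"].round(4) if hasattr(o["position"],'round') else o["position"],o["gripper_width"])
bot.servo_line(xy+[.145+T+.003],velocity=.08)
z=.145-.026;bot.servo_line(xy+[z+T],velocity=.03)
o=get_obs();print(o["time_s"],np.round(o["position"],4),np.round(o["wrist_force"],1))
while z>.109:
    z-=.0015;bot.servo_line(xy+[z+T],velocity=.02);o=get_obs();f=o["wrist_force"][2]
    print(round(z,4),np.round(o["position"][2]-T,4),round(f,1))
    if abs(f)>30:break
bot.dwell(.3)
bot.servo_line(xy+[.145+T+.03],velocity=.08)
print(get_obs()["time_s"])
for n in("scene","top"):
    c=vision.read_camera(n);np.savez(f"{n}1.npz",**c)
    r=c["frame"][130:280,180:330] if n=="scene" else c["frame"][130:280,240:390]
    cv2.imwrite(f"pics/{n}1.png",r[:,:,::-1].repeat(3,0).repeat(3,1))
a=[cv2.imread(f"pics/{n}1.png")[:,:399] for n in("scene","top")];cv2.imwrite("pics/both1.png",np.hstack(a))
E
```

```text
0.017
[-1.90972505e-01  1.27482992e-01  1.97465070e+00 -4.44089210e-16
  1.03945896e+00 -4.35318600e-01] [-3.60598249e-02  5.42590459e-01  1.82675094e+00 -4.44089210e-16
  7.72251256e-01 -2.80405920e-01]
3.4333 [ 0.4608 -0.087   0.192 ] 0.00011833028121205191
5.0417 [ 0.4607 -0.0875  0.1362] [0.3 0.9 0.1]
0.1175 0.1175 0.1
0.116 0.1159 -0.1
0.1145 0.1144 0.7
0.113 0.1129 -0.3
0.1115 0.1114 0.8
0.11 0.1099 -0.1
0.1085 0.1084 0.5
8.075
```

View pics/both1.png

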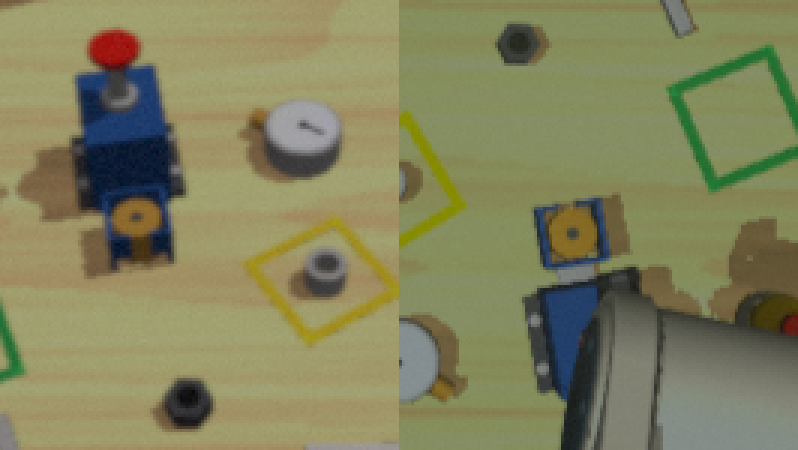

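The knob is still up and no force registered, and the fingers are not in the crop above the knob. I'll look at the full scene frame from that moment.

```bash
python3 - <<'E'
from h import *
from workcell import get_obs
c=dict(np.load("scene1.npz"));cv2.imwrite("pics/s1.png",cv2.resize(c["frame"][0:230,120:340,::-1],None,fx=2.5,fy=2.5))
o=get_obs();print({k:np.round(v,3) for k,v in o.items()})
for z in(.145,.175,.25):
    p=c["view"]@np.array([.4605,-.0875,z,1]);u=c["intrinsics"]@p[:3];print(z,u[:2]/u[2])
E
```

```text
{'time_s': np.float64(8.175), 'joint_pos': array([-0.191,  0.128,  1.975, -0.   ,  1.039, -0.435]), 'joint_vel': array([ 0.001,  0.001, -0.001,  0.001,  0.001,  0.001]), 'joint_efforts': array([-0.0000e+00, -4.1621e+01, -3.1745e+01, -0.0000e+00,  3.0000e-03,
        0.0000e+00]), 'position': array([ 0.46 , -0.087,  0.191]), 'orientation': array([ 0.616,  0.788, -0.   , -0.   ]), 'wrist_force': array([-0.098,  0.196, -0.062]), 'ft_torque': array([-0.043,  0.014,  0.056]), 'grip_force': np.float64(0.0), 'gripper_width': np.float64(-0.0)}
0.145 [217.60423397 144.5029272 ]
0.175 [216.4654838  134.67075765]
0.25 [213.35423953 107.80772674]
```

View pics/s1.png

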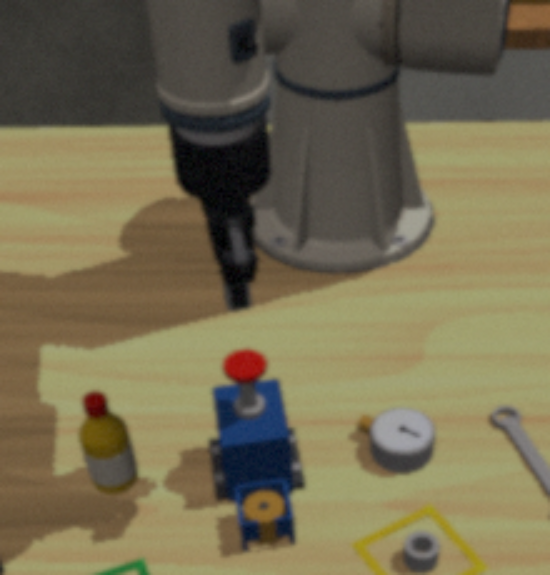

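The scene view puts the fingertip at about (215,122), while the reported pose predicts (216,135). So the tip is either about 35 mm high or about 45 mm behind the knob. I'll check by descending slowly while watching the force and taking pictures.

```bash
python3 - <<'E'
from h import *
from workcell import bot,get_obs,vision
T=bot.tcp_to_tips;xy=[0.4605,-0.0875]
bot.servo_line(xy+[.114+T],velocity=.1)
z=.114
while z>.098:
    z-=.002;bot.servo_line(xy+[z+T],velocity=.03);o=get_obs();f=np.round(o["wrist_force"],1)
    print(round(z,4),f)
    if abs(f).max()>5:break
ims=[]
for n,(x,y) in(("scene",(160,60)),("top",(240,130))):
    c=vision.read_camera(n);np.savez(f"{n}2.npz",**c);ims.append(c["frame"][y:y+150,x:x+130,::-1])
cv2.imwrite("pics/both2.png",cv2.resize(np.hstack(ims),None,fx=3,fy=3));print(get_obs()["time_s"])
E
```

```text
0.112 [-0.1  0.4  0.8]
0.11 [-0.4 -0.5 -0.1]
0.108 [ 0.7 -0.5  1. ]
0.106 [ 0.5 -0.   1.2]
0.104 [0.6 0.2 3.4]
0.102 [ 1.4 -0.9  1.9]
0.1 [2.  0.4 2.7]
0.098 [ 1.8 -0.5  3. ]
11.0333
```

View pics/both2.png

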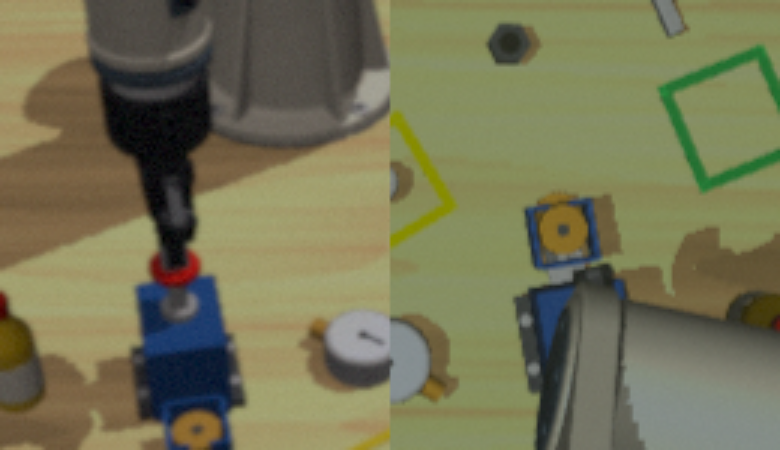

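The tips touched the knob at nominal 0.105 m, so they sit about 40 mm higher than the reported TCP says. The xy is good: the tip is centred on the knob at scene (219,147), and the blank is just starting to show in the top view. I'll press on to the hard stop, which calibrates the height exactly.

```bash
python3 - <<'E'
from h import *
from workcell import bot,get_obs,vision
T=bot.tcp_to_tips;xy=[0.4605,-0.0875]
z=.081;bot.servo_line(xy+[z+T],velocity=.04);print(get_obs()["wrist_force"].round(1))
while z>.062:
    z-=.001;bot.servo_line(xy+[z+T],velocity=.03);o=get_obs();f=np.round(o["wrist_force"],1)
    print(round(z,4),np.round(o["position"][2]-T,4),f)
    if abs(f).max()>22:break
bot.dwell(.2)
bot.servo_line(xy+[.115+T],velocity=.08)
ims=[]
for n,(x,y) in(("scene",(160,120)),("top",(240,120))):
    c=vision.read_camera(n);np.savez(f"{n}3.npz",**c);ims.append(c["frame"][y:y+150,x:x+130,::-1])
    G=([10,120,60],[24,255,255])
    roi=(200,190,250,250) if n=="scene" else (280,165,312,222)
    for q in blobs(c,*G,roi): print(n,np.round(cen(q),1),cv2.contourArea(q),cv2.boundingRect(q),ray(c,cen(q),.012).round(4))
cv2.imwrite("pics/both3.png",cv2.resize(np.hstack(ims),None,fx=3,fy=3));print(get_obs()["time_s"])
E
```

```text
[ 2.1 -0.3  5.2]
0.08 0.0802 [ 2.4 -0.2  4.9]
0.079 0.0792 [ 1.9 -0.3  5.8]
0.078 0.0782 [ 1.8 -0.4  5.9]
0.077 0.0772 [ 1.6 -0.5  5. ]
0.076 0.0762 [ 1.2 -0.2  6.9]
0.075 0.0752 [ 1.9 -0.4  6.2]
0.074 0.0743 [ 1.4 -0.5  5.8]
0.073 0.074 [-2.5  0.5 17.5]
0.072 0.0739 [-5.4  1.8 31.4]
scene [228.8 228.7] 196.5 (221, 221, 17, 17) [ 0.607  -0.0635  0.012 ]
scene [225.5 204.9] 142.5 (218, 198, 16, 19) [ 0.5345 -0.0749  0.012 ]
top [297.  206.8] 216.0 (289, 198, 17, 19) [ 0.5447 -0.0746  0.012 ]
top [292.7 183.5] 189.0 (285, 176, 16, 16) [ 0.6018 -0.0634  0.012 ]
14.85
```

View pics/both3.png

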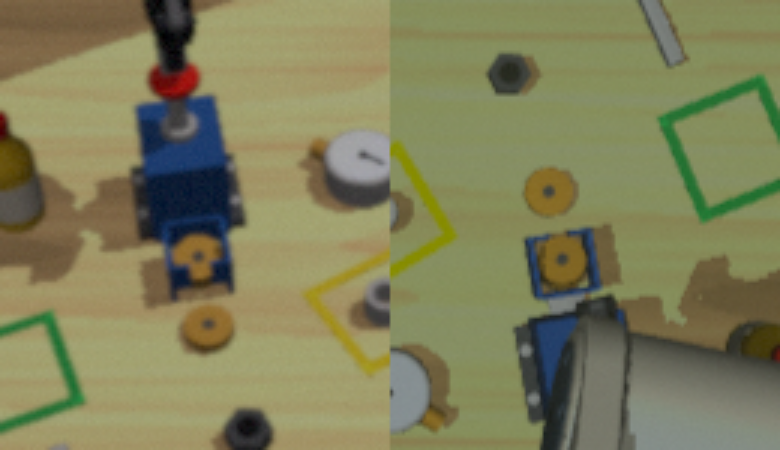

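One blank is out at about (0.603, −0.0635), the plunger is back up, and the other two blanks are in the magazine. The hard stop gives true tip z = TCP z + 0.022. Next I cradle the blank with the two tips 18 mm apart and push it towards the square.

```bash
python3 - <<'E'
from h import *
from workcell import bot,hand,get_obs,vision
b=np.array([.6035,-.0635]);g=np.array([.641,-.2168]);d=(g-b)/np.linalg.norm(g-b)
a=np.degrees(np.arctan2(d[1],d[0]))+90;q=quat(a);print(a)
P=lambda xy,z:[float(xy[0]),float(xy[1]),z-.022]
s=b-.062*d;lo=.004
bot.servo_line([.4605,-.0875,.18],velocity=.15)
hand.move_gripper(.018)
bot.reach(P(s,.12),q)
bot.servo_line(P(s,.03),velocity=.1)
z=.03
for z in(.02,.012,.008,.006,lo):
    bot.servo_line(P(s,z),velocity=.05);f=get_obs()["wrist_force"];
    if abs(f[2])>8:print("touch",z,f);z+=.003;bot.servo_line(P(s,z),velocity=.05);break
o=get_obs();print(o["time_s"],z,o["position"].round(4),o["wrist_force"].round(1),o["gripper_width"])
c=vision.read_camera("scene");im1=c["frame"][170:300,150:280,::-1]
bot.servo_line(P(g-.032*d,z),velocity=.055)
o=get_obs();print(o["time_s"],o["position"].round(4),o["wrist_force"].round(1))
c=vision.read_camera("scene");im2=c["frame"][170:300,120:250,::-1]
for w in blobs(c,[10,120,60],[24,255,255],(125,190,215,275)):print(np.round(cen(w),1),cv2.boundingRect(w),ray(c,cen(w),.011).round(4))
cv2.imwrite("pics/both4.png",cv2.resize(np.hstack([im1,im2]),None,fx=3,fy=3))
E
```

```text
13.745672618958395
18.825 0.004 [ 0.5887 -0.0033 -0.0181] [ 0.3  0.2 -0.2] 0.018039431663221715
22.4417 [ 0.6334 -0.1856 -0.018 ] [-0.6  0.8  0.4]
[161.4 244.4] (154, 234, 17, 20) [ 0.648  -0.2157  0.011 ]
```

View pics/both4.png

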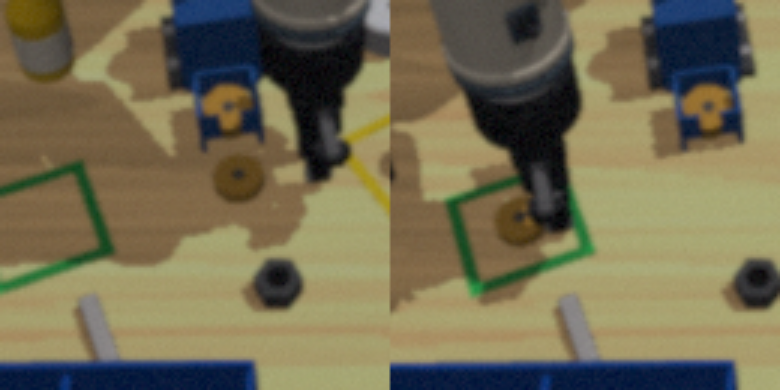

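The blank lies near the middle of the green square, at scene (161,244). Now I back off, lift, move clear and check with both cameras.

```bash
python3 - <<'E'
from h import *
from workcell import bot,get_obs,vision
p=np.array(get_obs()["position"]);d=np.array([.0375,-.1533,0]);d/=np.linalg.norm(d)
bot.servo_line((p-.04*d).tolist(),velocity=.08)
bot.servo_line((p-.04*d+[0,0,.15]).tolist(),velocity=.15)
bot.reach([.45,.15,.2],quat(14))
ims=[]
for n,r1,r2,o in(("scene",(125,190,215,275),(130,218,195,272),(120,160)),("top",(325,140,385,200),(325,140,385,200),(260,100))):
    c=vision.read_camera(n);ims.append(c["frame"][o[1]:o[1]+130,o[0]:o[0]+130,::-1])
    q=blobs(c,[45,80,40],[85,255,255],r2)[0];B=ray(c,np.mean(cv2.boxPoints(cv2.minAreaRect(q)),0),0)
    for w in blobs(c,[10,120,60],[24,255,255],r1):print(n,np.round(cen(w),1),cv2.boundingRect(w),ray(c,cen(w),.012).round(4),B.round(4))
cv2.imwrite("pics/both5.png",cv2.resize(np.hstack(ims),None,fx=3,fy=3));print(get_obs()["time_s"],get_obs()["wrist_force"].round(1))
E
```

```text
scene [162.9 243.5] (154, 235, 18, 17) [ 0.6464 -0.2123  0.012 ] [ 0.6438 -0.2171  0.    ]
scene [166.1 195.1] (157, 190, 19, 9) [ 0.5003 -0.227   0.012 ] [ 0.6438 -0.2171  0.    ]
top [353.4 168.8] (345, 161, 17, 16) [ 0.6401 -0.2129  0.012 ] [ 0.6402 -0.2167  0.    ]
25.7083 [-0.3 -0.9 -0.2]
```

View pics/both5.png

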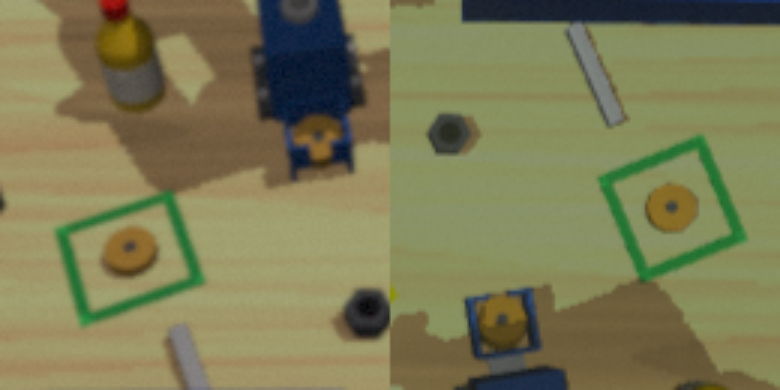

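The blank lies flat and wholly inside the square, about 4 mm off its centre (top (353,169)). The robot is clear and the bystanders in these crops have not moved.

```bash
python3 -c "
from workcell import hand_in
print(hand_in())"
```

```text
the job is handed in; nothing more can be done
None
```

The job is handed in: one full press ejected a single blank and the plunger came back up; I pushed the blank flat inside the green square, about 4 mm off its centre, at 25.7 s. My first press stopped short of the knob because the tips sit about 39 mm higher than the reported pose says.

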